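Put the spare lap disc into the free bay

ROBOT

A 6-joint arm with a two-finger parallel gripper is mounted at the origin on a cart in front of the work surface, level with it; the furniture and walls round the work are solid. World frame = base frame: x ahead of the robot, y to its left, z up, the work surface at z = 0. Lengths are in mm, angles in rad, forces in N, time in s.
With the tool pointing down it reaches from about 250 to 800 mm from the base axis. Payload 8.5 kg.
Tool frame: the origin (TCP) lies midway between the tips of the shut fingers; the grasp point (between the pads) lies 19 mm behind it; z points along the fingers, x is the direction in which the jaws open and shut, and the axes are right-handed (so a half turn about z gives the same grasp; the last joint's range is limited). The gripper opens to 85 mm and grips with 20 to 120 N. Pads are 22 mm wide; open, the fingers measure 114 mm over their backs; the gripper's body (76 mm by 85 mm) begins 54 mm behind the grasp point. The pads swing forward as they close: fully open they stand 13 mm farther back than shut.
Start: joints at [-1.151, 0.238, -0.013, 1.319, 0, 1.571], TCP at [213.959, -479.375, 231.276] pointing down, gripper open.
Joint ranges: [-2.66, 2.66], [-1.03, 1.9], [-1.14, 1.46], [-1.82, 2.27], [-1.45, 1.34], [-3.14, 3.14]. Speed limits (rad/s): [2.22, 2.22, 2.79, 3.14, 3.14, 3.14].

INTERFACE

Orientations are given as a unit quaternion [x, y, z, w].
In Python, from plant import bot gives the robot as it stands.
- The arm moves only by the shell command python3 -m pendant 'ROWS' [FORCE]. ROWS is text: rows parted by semicolons, each of 7 numbers parted by spaces: the turn, a rotation vector about the world's x, y, z normalised to -1 to 1, where 1 is 1.5 rad, then the shift along the world's x, y, z normalised to -1 to 1, where 1 is 0.15 m, then the finger opening in mm, from 0 to 85.4. A call has 1 to 5 rows; each row shifts and turns the commanded pose from where the row before left it; what a row does not reach is not made up. A row lasts 1/8 s, in which the tool goes at most 62.5 mm and 10.7 degrees, less where a joint would pass 70% of its speed; a pose out of reach is approached as far as the arm can. A call with a number of a shift or a turn outside -1 to 1 is refused whole. A call with a gripper value outside its range is refused whole. The fingers move at their own pace and stop on an object; FORCE is the grip in N (left out, the last holds). Time passes only in rows, so rows that do not move let the fingers close. It gives the time, the measured TCP pose, the force and the opening at its end, in the units of the state.
- bot.get_obs(): the state, without advancing time (a new reading comes with each control period).
- bot.get_image(name): name is "side" or "top" or "wrist"; returns a dict with "image" (480x640x3 uint8, red, green, blue), "intrinsics" (3x3 intrinsics, pixels), "R" (3x3) and "t" (3): a world point X has camera coordinates R X + t. Camera axes: x right, y down, z forward; pixel columns grow to the right and rows downward; lengths in mm; the calibration is good to about 2 mm. The wrist camera is an equidistant fisheye: a pixel r from the principal point sees the ray r / f radians off the axis. A picture is of the moment at which its call begins. There is no depth.
- bot.hand_in(): hands the job in, once; it reports no verdict.
Trained networks look in a picture, given as the dict that the camera call returned (one of the last four; its "shot" number tells which), for a name from the list of things; names that differ only in an ending like _2 or _b are one class to them, and where a whole thing is asked for, a point or a joint stands for the part that bears it (a point fixed in the world has none). Each returns a list of dicts, best first, with "p" (0 to 1); they miss things now and then, are a little off and sometimes report something else, mostly with a low value. They report only what shows in the picture. A call takes as long as a camera call. They do not tell look-alikes from the thing itself.
- bot.masks_of(picture, name): "region" (480x640 bool, what is visible of it) and "box" ([left, top, right, bottom] in pixels, round what is visible of it).
- bot.pinpoint(picture, name): "pixel" ([column, row] in pixels: a listed point, or the origin of a listed thing).
The state is a dict: "time": time; "joint_pos": joint angles; "dq": joint speeds; "joint_efforts": joint torques, N m; "tool_pos": TCP position; "eef_rot": TCP orientation; "contact_force": force on the tool from outside, world axes, zero at the start; "torque": the same for the moment, N m; "finger_gap": finger opening in mm.
Only numpy, scipy, OpenCV 4.12 (cv2) and the standard library are available. Lean on these libraries where they do the work, as an engineer would, in place of code of your own. Each camera call takes 0.05 s, during which the arm holds its last target. There are 200 camera calls.

TASK

Two of the three bays in the wooden rack already hold a lap disc, and a third lap disc has been left out on the bench in front. Slide that disc along the bench, without lifting it, into whichever bay is empty and push it fully home against the rack's rear rail. Leave the two stored discs, and the small things on the rack's rear ledge, where they are.

Things in the scene. Friction and masses are not known exactly. Their poses are not given: they have to be found in the camera images.
- spare_lap_center (a point): centre of the loose copper lap disc lying flat on the bench in front of the rack: round, 90 mm diameter, 10 mm thick, about 0.3 kg; the point is half-way up (5 mm above the bench). It is too wide to grip across and slides when pushed on its rim low over the bench
- stored_lap_a_center (a point): centre of a lap disc (same shape and size, loose) that lies in one of the rack's bays; which one varies
- stored_lap_b_center (a point): centre of the other lap disc that lies in another of the bays; which one varies
- rack: fixed wooden rack, 348 mm wide, three bays, no floor (discs lie on the bench). Origin on the bench, mid stop face (front of the rear rail); x points into the bays, away from the robot, y left along the rail. Turned up to 0.15 rad. Four dividers 12 mm wide, 18 high, at y = -168, -56, 56, 168 mm, from the stop face to x = -75 mm, noses rounded. Rail 24 mm high, 52 deep, with a 34 mm high rear lip
- bay_left (a point): where a disc's centre is when home in the left bay (rack x = -45 mm, y = +112 mm, 5 mm above the bench). Each bay is 100 mm wide between its dividers and 75 mm deep; a disc that is home touches the stop face and stands 15 mm proud of the divider noses
- bay_middle (a point): the same for the middle bay (rack y = 0)
- bay_right (a point): the same for the right bay (rack y = -112 mm)
- cork_center (a point): centre of a loose cork (24 mm diameter, 20 mm high) standing on the rack's rear ledge; a bystander
- dressing_stick_center (a point): centre of a loose grey abrasive stick (18x52x18 mm) lying on the rear ledge; a bystander
Mind the look-alikes: they are no part of the job. What is shaped like the part that bears spare_lap_center but red is not meant.

How it is judged:
By the outcome, as a careful person would: the job done as asked, in the order asked, and still so for the second after the job is handed in, with the robot touching nothing.
It also fails if it takes over 45 s, if anything falls off the work surface, if the arm or the gripper's body presses on something with over 40 N, if the wrist force passes 120 N, or if a joint passes its speed limit or range.

## Working session

There is one attempt and no reset: what is moved stays moved. The work goes in short steps, Python scripts to look and compute and a shell command to move; the robot and the scene stay as the last step left them, time stands still between calls to the robot, and variables do not carry over. Pictures are saved under pics/ and viewed, on a budget of 10 in all, crops included, one or two more only if the job needs it, and the job is handed in when it is done.

```bash
mkdir -p pics; cat > h.py <<'E'
import numpy as np, cv2
from plant import bot
def ray(p,px):
    K=np.array(p["intrinsics"]);R=np.array(p["R"]);t=np.array(p["t"])
    d=R.T@np.linalg.inv(K)@np.array([px[0],px[1],1.]);return -R.T@t,d
def onz(p,px,z):
    c,d=ray(p,px);return c+d*(z-c[2])/d[2]
def proj(p,X):
    q=np.array(p["intrinsics"])@(np.array(p["R"])@np.array(X,float)+np.array(p["t"]));return q[:2]/q[2]
def save(p,n): cv2.imwrite("pics/"+n,p["image"][:,:,::-1])
E
python3 - <<'E'
from h import *
Z=dict(spare_lap_center=5,stored_lap_a_center=5,rack=0,bay_left=5,bay_middle=5,bay_right=5,cork_center=34,dressing_stick_center=33)
for n in("top","side"):
    p=bot.get_image(n);save(p,n+"0.png")
    for k,z in Z.items():
        for r in bot.pinpoint(p,k):
            print(n,k,round(r["p"],2),np.round(r["pixel"]),np.round(onz(p,r["pixel"],z)))
o=bot.get_obs();print(o["tool_pos"],o["eef_rot"],o["finger_gap"],o["time"])
E
```

```text
top spare_lap_center 0.94 [316. 311.] [442. -50.   5.]
top spare_lap_center 0.8 [405. 300.] [ 457. -208.    5.]
top stored_lap_a_center 0.66 [257. 219.] [611.  52.   5.]
top stored_lap_a_center 0.44 [320. 192.] [658. -64.   5.]
top cork_center 0.53 [247. 178.] [680.  66.  34.]
top dressing_stick_center 0.65 [349. 178.] [ 674. -117.   33.]
side spare_lap_center 0.75 [370. 205.] [ 452. -222.    5.]
side spare_lap_center 0.56 [394. 248.] [433. -64.   5.]
side stored_lap_a_center 0.78 [285. 291.] [611.  46.   5.]
side bay_middle 0.87 [282. 251.] [616. -65.   5.]
side bay_right 0.72 [289. 219.] [ 604. -174.    5.]
side cork_center 0.55 [233. 281.] [683.  59.  34.]
side dressing_stick_center 0.76 [247. 222.] [ 673. -114.   33.]
[ 213.95992657 -479.37107561  231.28176675] [ 8.38933718e-01 -5.44233602e-01 -5.17322257e-05 -1.84153574e-05] 85.31603729306258 0.9
```

View pics/top0.png

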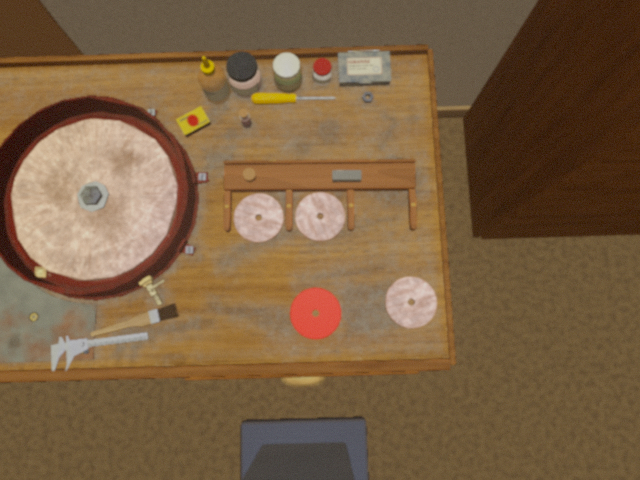

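View pics/side0.png

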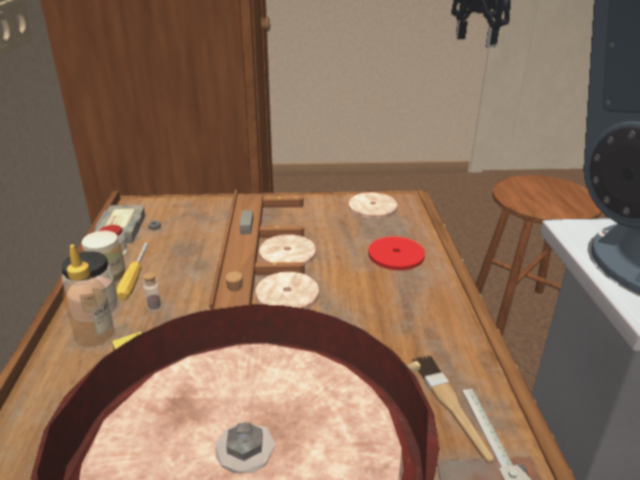

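The top picture shows three candidates for the spare: a pale copper disc at (411,302), a red disc at (316,313), and the stored discs at (258,217) and (320,216). I choose the pale loose one at (411,302), because red isn't meant. The right bay, about (382,208), is empty.

```bash
python3 - <<'E'
from h import *
p=bot.get_image("top")
def top(z,c): return np.round(onz(p,c,z),1)
for k in("spare_lap_center","stored_lap_a_center","rack"):
    for r in bot.masks_of(p,k):
        m=r["region"].astype(np.uint8);cs=max(cv2.findContours(m,0,2)[0],key=cv2.contourArea)
        if k=="rack":
            print(k,r["p"],r["box"])
            cv2.imwrite("/tmp/rack.png",m*255)
        else:
            e=cv2.fitEllipse(cs); print(k,round(r["p"],2),np.round(e[0],1),np.round(e[1],1),top(10,e[0]),p["image"][int(e[0][1])+12,int(e[0][0])+12])
print("img up->world",onz(p,(400,200),0)-onz(p,(400,300),0))
# trial rack overlay
im=cv2.resize(p["image"][130:350,200:460,::-1],None,fx=3,fy=3-.3,interpolation=cv2.INTER_CUBIC)
cv2.imwrite("pics/crop1.png",im)
s=bot.get_image("side")
for k in("spare_lap_center","stored_lap_a_center"):
    for r in bot.masks_of(s,k):
        cs=max(cv2.findContours(r["region"].astype(np.uint8),0,2)[0],key=cv2.contourArea)
        e=cv2.fitEllipse(cs);print("side",k,round(r["p"],2),np.round(e[0],1),np.round(onz(s,e[0],7),1))
E
```

```text
spare_lap_center 0.88 [410.4 302.1] [49.9 51.1] [ 451.8 -216.    10. ] [191 163 151]
spare_lap_center 0.81 [314.9 313.1] [49.5 51.4] [437.5 -48.   10. ] [219  84  63]
stored_lap_a_center 0.75 [258.  217.7] [47.  48.5] [611.8  50.5  10. ] [199 173 163]
rack 0.93 [222.5, 156.5, 415.9, 230.8]
img up->world [182.66695853 -10.44429368   0.        ]
side spare_lap_center 0.68 [396.3 253.4] [433.5 -45.1   7. ]
side spare_lap_center 0.58 [287.5 290.9] [607.7  48.8   7. ]
side spare_lap_center 0.57 [371.9 205.6] [ 449.3 -214.1    7. ]
side spare_lap_center 0.17 [253.7 248.5] [661.4 -70.4   7. ]
side stored_lap_a_center 0.85 [288.  290.5] [607.  48.   7.]
side stored_lap_a_center 0.22 [287.3 250. ] [607.2 -63.4   7. ]
```

View pics/crop1.png

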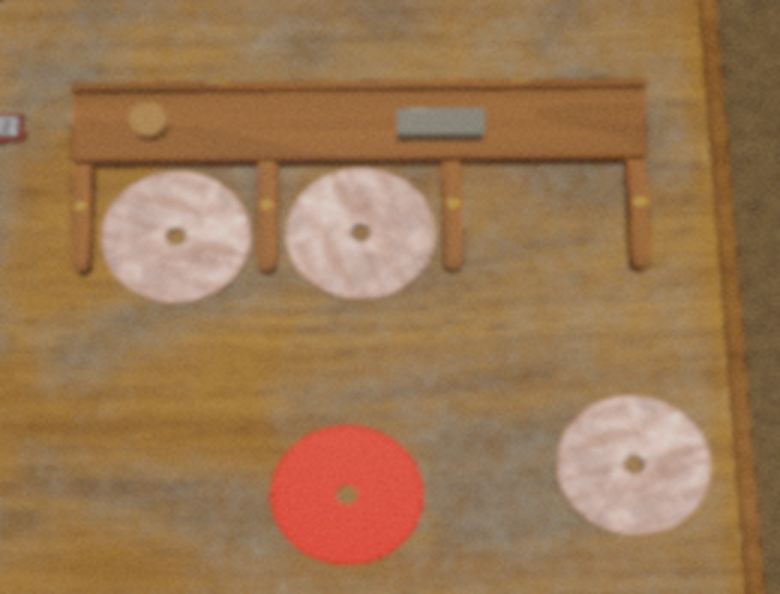

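```bash
python3 - <<'E'
from h import *
from scipy.optimize import least_squares
p=bot.get_image("top")
u=lambda c:np.array([c[0]/3+200-.33,c[1]/2.7+130-.3])
Y=[168,56,-56,-168]
dots=[(80,205),(266,204),(453,203),(640,201)];nose=[(84,272),(267,272),(452,270),(640,268)]
rail=[(90,160),(640,158)]
def W(q,x,y,z):
    c,s=np.cos(q[2]),np.sin(q[2]);return [q[0]+c*x-s*y,q[1]+s*x+c*y,z]
def f(q):
    r=[]
    for i,y in enumerate(Y):
        r.append((proj(p,W(q,q[3],y,18))-u(dots[i])))
        r.append((proj(p,W(q,-75,y,16))-u(nose[i])))
    for c,y in zip(rail,(160,-168)): r.append([0,(proj(p,W(q,0,y,24))-u(c))[1]])
    return np.ravel(r)
s=least_squares(f,[655,-60,0,-30]);q=s.x;print(q,np.round(s.fun,1))
for n,y in zip("LMR",(112,0,-112)):print(n,np.round(W(q,-45,y,5),1), np.round(W(q,-150,y,5),1))
E
```

```text
[ 6.59428183e+02 -6.25826564e+01 -2.35578053e-02 -2.93815477e+01] [ 0.3  0.  -1.5  0.2  0.2 -0.1 -0.2 -0.2 -0.  -0.1  0.7  0.1 -0.1  0.2
  0.7  0.4  0.   0.   0.  -0.6]
L [617.1  50.4   5. ] [512.1  52.9   5. ]
M [614.4 -61.5   5. ] [509.5 -59.    5. ]
R [ 611.8 -173.5    5. ] [ 506.8 -171.     5. ]
```

```bash
python3 - <<'E'
from h import *
p=bot.get_image("top")
for c in[(440,250),(443,300),(445,330),(448,340),(453,340),(400,358),(400,370)]:print(c,np.round(onz(p,c,0)[:2]))
s=bot.get_image("side");im=s["image"][170:290,330:480,::-1]
a=cv2.resize(im,None,fx=5,fy=5,interpolation=cv2.INTER_CUBIC)
cv2.imwrite("pics/edge.png",a)
E
```

```text
(440, 250) [ 544. -277.]
(443, 300) [ 455. -276.]
(445, 330) [ 402. -275.]
(448, 340) [ 385. -279.]
(453, 340) [ 385. -288.]
(400, 358) [ 356. -194.]
(400, 370) [ 336. -193.]
```

View pics/edge.png

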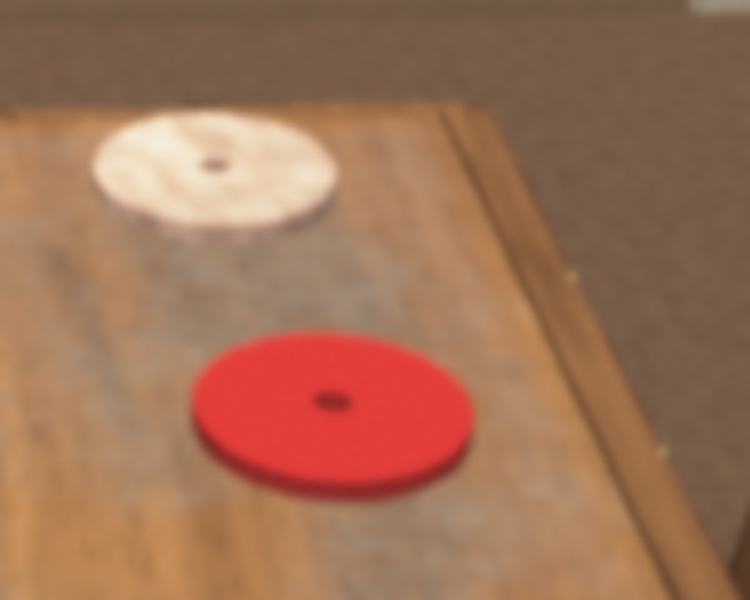

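```bash
python3 -m pendant '0 0 0.035 0.233 0.31 0 30;0 0 0 0.233 0.31 0 30;0 0 0 0.233 0.31 0 30;0 0 0 0.233 0.31 0 30;0 0 0 0.233 0.31 0 30' 30 && python3 -m pendant '0 0 0 0 0 -0.35 30;0 0 0 0 0 -0.35 30;0 0 0 0 0 -0.35 30;0 0 0 0 0 -0.25 30;0 0 0 0 0 0 30'; python3 - <<'E'
from h import *
p=bot.get_image("top");s=bot.get_image("side");w=bot.get_image("wrist")
a=p["image"][180:380,280:480];b=s["image"][130:330,330:530]
im=np.hstack([cv2.resize(x,(400,400),interpolation=2) for x in(a,b)])
cv2.imwrite("pics/m1.png",im[:,:,::-1])
for k in["spare_lap_center"]:
    for r in bot.masks_of(w,k)[:2]:print(r["p"],r["box"])
E
```

```text
time: 2.02
tool_pos: [389.6, -245.4, 231.5]
eef_rot: [0.853, -0.522, 0.0, -0.0]
contact_force: [1.3, -1.0, 0.3]
finger_gap: 30.3
time: 2.65
tool_pos: [386.9, -245.7, 34.4]
eef_rot: [0.853, -0.522, -0.003, -0.0]
contact_force: [0.8, -0.5, 0.6]
finger_gap: 30.2
0.98 [230.3, 61.9, 422.7, 255.6]
0.69 [0.0, 0.0, 117.0, 146.6]
```

View pics/m1.png

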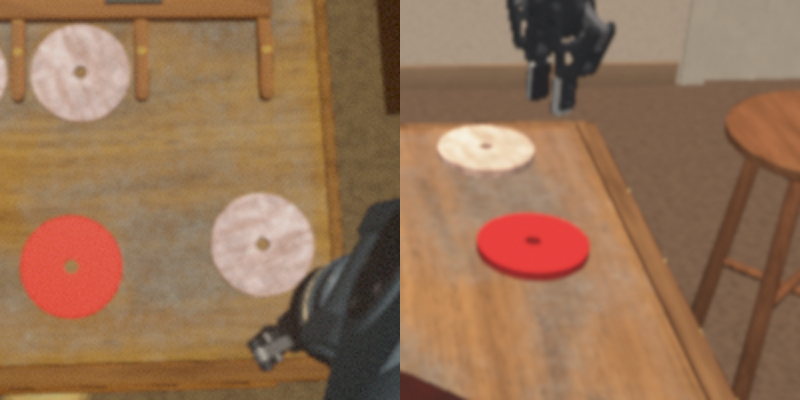

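```bash
python3 - <<'E'
from h import *
p=bot.get_image("top");o=bot.get_obs();print(o["tool_pos"],o["joint_pos"],proj(p,o["tool_pos"]),onz(p,(414,354),36), onz(p,(0,0),0),ray(p,(0,0))[0])
s=bot.get_image("side");print(proj(s,o["tool_pos"]))
w=bot.get_image("wrist")
r=bot.pinpoint(w,"spare_lap_center")
K=w["intrinsics"];R=np.array(w["R"]);t=np.array(w["t"])
for q in r:
    d=np.array([(q["pixel"][0]-K[0][2])/K[0][0],(q["pixel"][1]-K[1][2])/K[1][1]]);a=np.hypot(*d)
    v=R.T@np.r_[np.sin(a)*d/a,np.cos(a)];c=-R.T@t;print(q["p"],c+v*(5-c[2])/v[2])
save(w,"w1.png")
E
```

```text
[ 389.86507894 -247.63105784   37.93762429] [-5.65939935e-01  2.85569268e-01 -4.94151456e-01  7.88169836e-01
  9.02224792e-05  2.10343220e+00] [433.98383347 337.37187156] [ 363.40767288 -212.67234355   36.        ] [1075.0527075   563.31268523    0.        ] [387.89813049 -58.24107809 996.48298402]
[401.57876545 182.38006237]
0.86 [436.72909217 -51.62166277   5.        ]
0.69 [ 450.83074412 -218.39123469    5.        ]
```

View pics/w1.png

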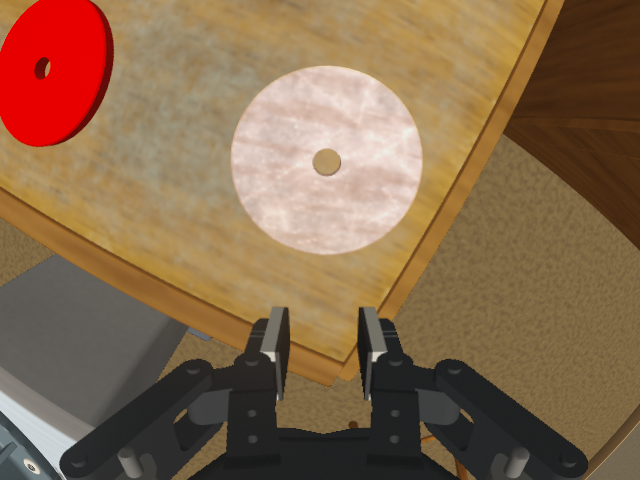

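```bash
python3 -m pendant '0 0 0 0.045 0.025 -0.12 30;0 0 0 0 0 -0.06 30;0 0 0 0 0 -0.05 30;0 0 0 0 0 0 30'; python3 - <<'E'
from h import *
s=bot.get_image("side");o=bot.get_obs();print(o["tool_pos"],o["contact_force"])
b=s["image"][130:250,310:470]
cv2.imwrite("pics/m2.png",cv2.resize(b,(800,600),interpolation=2)[:,:,::-1])
E
```

```text
time: 3.55
tool_pos: [395.0, -243.0, 1.4]
eef_rot: [0.853, -0.522, -0.001, 0.0]
contact_force: [0.0, -0.1, -0.1]
finger_gap: 29.9
[ 395.25116501 -243.16169674    1.76769315] [ 0.6660915  -0.63752252 -0.99539036]
```

View pics/m2.png

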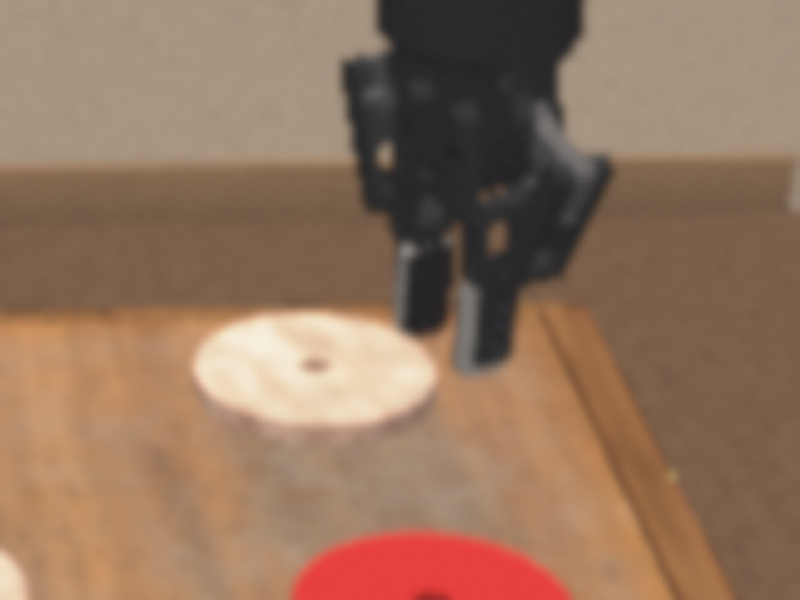

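```bash
python3 -m pendant '0 0 0 0.08 0.041 0 30;0 0 0 0.08 0.041 0 30;0 0 0 0.08 0.041 0 30;0 0 0 0.08 0.041 0 30;0 0 0 0.08 0.041 0 30' && python3 -m pendant '0 0 0 0.08 0.041 0 30;0 0 0 0 0 0 30'; cat > m.py <<'E'
from h import *
w=bot.get_image("wrist");o=bot.get_obs();print(o["tool_pos"],o["contact_force"],o["time"])
K=w["intrinsics"];R=np.array(w["R"]);t=np.array(w["t"])
def wr(px,z):
    d=np.array([(px[0]-K[0][2])/K[0][0],(px[1]-K[1][2])/K[1][1]]);a=np.hypot(*d)
    v=R.T@np.r_[np.sin(a)*d/a,np.cos(a)];c=-R.T@t;return np.round(c+v*(z-c[2])/v[2],1)
for q in bot.pinpoint(w,"spare_lap_center"):print("w",round(q["p"],2),wr(q["pixel"],5))
for n in("rack","bay_right"):
    for q in bot.pinpoint(w,n):print("w",n,round(q["p"],2),np.round(q["pixel"]),wr(q["pixel"],5))
p=bot.get_image("top")
for r in bot.masks_of(p,"spare_lap_center"):
    cs=max(cv2.findContours(r["region"].astype(np.uint8),0,2)[0],key=cv2.contourArea)
    e=cv2.fitEllipse(cs);print("top",round(r["p"],2),np.round(e[1],1),np.round(onz(p,e[0],10),1))
for q in bot.pinpoint(p,"spare_lap_center"):print("toppin",round(q["p"],2),np.round(onz(p,q["pixel"],5),1))
a=cv2.resize(p["image"][150:330,270:470],(540,480),interpolation=2)
cv2.imwrite("pics/now.png",a[:,:,::-1]);cv2.imwrite("pics/noww.png",w["image"][:,:,::-1])
E
python3 m.py
```

```text
time: 4.22
tool_pos: [456.3, -211.9, 1.8]
eef_rot: [0.853, -0.522, -0.0, 0.0]
contact_force: [-2.6, -1.9, 1.8]
finger_gap: 29.9
time: 4.47
tool_pos: [468.8, -205.7, 1.7]
eef_rot: [0.853, -0.522, 0.0, -0.0]
contact_force: [0.2, -0.6, 0.2]
finger_gap: 29.7
[ 468.06136077 -205.84490148    1.66242369] [-0.0547018   0.42918755 -0.06565899] 4.525
w 0.84 [436.9 -50.    5. ]
w 0.63 [ 517.2 -181.8    5. ]
top 0.93 [36.  54.2] [ 523.2 -171.2   10. ]
top 0.86 [50.3 50.5] [437.6 -48.4  10. ]
toppin 0.94 [434.9 -48.6   5. ]
toppin 0.56 [ 519.9 -174.     5. ]
```

View pics/noww.png

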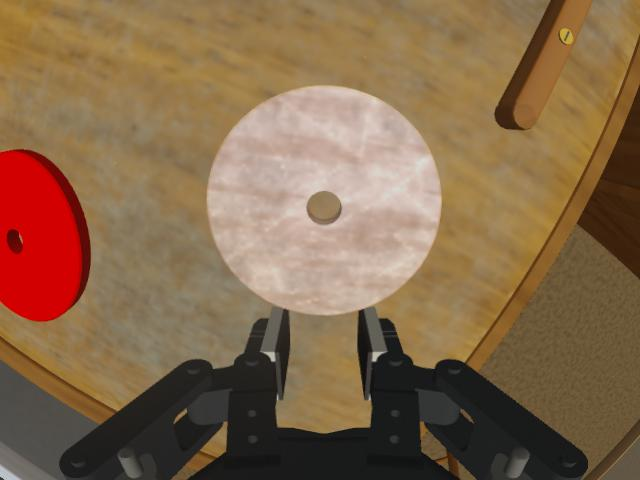

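```bash
python3 -m pendant '0 0 0 0.06 0.032 0 30;0 0 0 0.06 0.032 0 30;0 0 0 0 0 0 30;0 0 0 -0.25 -0.13 0 30;0 0 0 0 0 0 30' && python3 -m pendant '0 0 -0.11 0 0.1 0 50;0 0 -0.11 0.05 0.1 0 50;0 0 -0.11 0.08 0.1 0 50;0 0 0 0 0 0 50;0 0 0 0 0 0 50'; python3 m.py
```

```text
time: 5.45
tool_pos: [445.8, -216.2, 1.6]
eef_rot: [0.853, -0.523, -0.001, 0.0]
contact_force: [1.2, 0.2, 0.9]
finger_gap: 30.1
time: 6.08
tool_pos: [467.6, -171.2, 1.8]
eef_rot: [-0.7, 0.714, 0.0, 0.0]
contact_force: [-0.7, -0.5, 0.5]
finger_gap: 50.3
[ 467.3242875  -171.30911439    1.72008401] [-0.27269059 -0.63447243  0.38618055] 6.125
w 0.97 [ 535.1 -172.4    5. ]
w 0.87 [437.3 -51.7   5. ]
top 0.76 [50.7 51.3] [437.6 -48.4  10. ]
top 0.73 [16.6 47.8] [ 545.7 -144.    10. ]
toppin 0.97 [ 536.3 -162.8    5. ]
toppin 0.9 [437.4 -45.1   5. ]
```

View pics/noww.png

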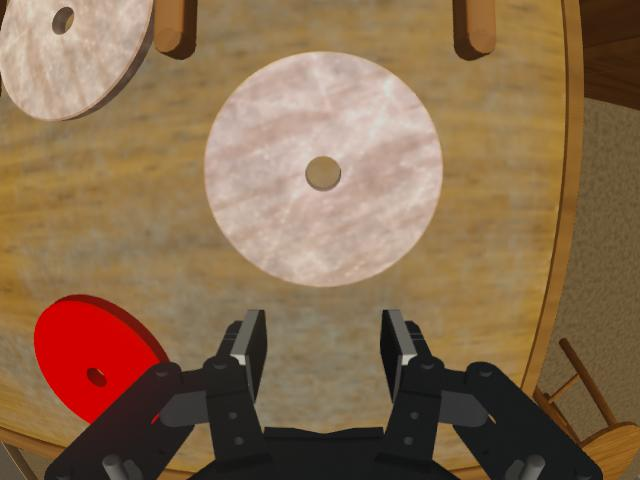

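```bash
python3 -m pendant '0 0 0 0.09 -0.002 0 50;0 0 0 0.09 -0.002 0 50;0 0 0 0.09 -0.002 0 50;0 0 0 0.09 -0.002 0 50;0 0 0 0.07 -0.002 0 50' && python3 -m pendant '0 0 0 0.03 -0.001 0 50;0 0 0 0.02 0 0 50;0 0 0 0 0 0 50';  python3 m.py
```

```text
time: 7.05
tool_pos: [532.9, -172.6, 1.6]
eef_rot: [-0.699, 0.715, 0.0, -0.0]
contact_force: [-0.4, 0.4, 1.1]
finger_gap: 50.3
time: 7.42
tool_pos: [539.5, -172.7, 1.7]
eef_rot: [-0.699, 0.715, 0.0, 0.0]
contact_force: [-1.1, 0.7, 0.5]
finger_gap: 49.8
[ 539.53666492 -172.77824227    1.80855417] [-0.30240893  0.19293031 -0.59400919] 7.475
w 0.55 [ 586.9 -173.9    5. ]
w rack 0.59 [75. 76.] [656.3 -69.9   5. ]
w rack 0.31 [324. 220.] [ 587.8 -174.3    5. ]
top 0.87 [35.1 56.4] [443.4 -37.9  10. ]
top 0.64 [ 8.  22.8] [ 602.9 -138.2   10. ]
toppin 0.95 [439.2 -43.6   5. ]
toppin 0.55 [693.4  65.5   5. ]
```

View pics/noww.png

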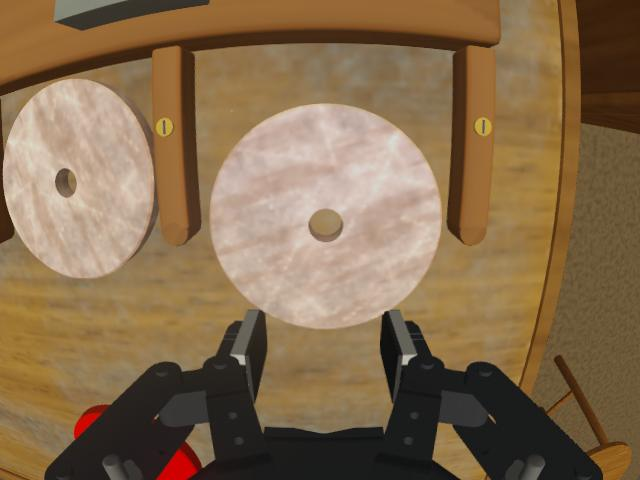

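```bash
python3 -m pendant '0 0 0 0.04 -0.001 0 50;0 0 0 0.04 -0.001 0 50;0 0 0 0.03 -0.001 0 50;0 0 0 0.02 0 0 50;0 0 0 0 0 0 50'; for i in 1; do python3 -m pendant '0 0 0 0.01 0 0 50'; done;  python3 -m pendant '0 0 0 0.01 0 0 50';  python3 -m pendant '0 0 0 0.01 0 0 50'
```

```text
time: 8.4
tool_pos: [559.4, -173.2, 1.7]
eef_rot: [-0.699, 0.715, -0.0, 0.0]
contact_force: [0.0, 0.0, 0.4]
finger_gap: 50.3
time: 8.52
tool_pos: [560.3, -173.2, 1.8]
eef_rot: [-0.699, 0.715, 0.0, -0.0]
contact_force: [-1.8, -0.8, -0.1]
finger_gap: 50.1
time: 8.65
tool_pos: [561.8, -173.2, 1.8]
eef_rot: [-0.699, 0.715, 0.0, -0.0]
contact_force: [-1.7, 1.0, 0.7]
finger_gap: 50.1
time: 8.78
tool_pos: [563.4, -173.2, 1.7]
eef_rot: [-0.699, 0.715, 0.0, -0.0]
contact_force: [-1.4, 0.7, 0.2]
finger_gap: 49.7
```

```bash
python3 -m pendant '0 0 0 0.01 0 0 50';  python3 -m pendant '0 0 0 0.01 0 0 50'; python3 -m pendant '0 0 0 0.007 0 0 50'
```

```text
time: 8.9
tool_pos: [565.0, -173.2, 1.8]
eef_rot: [-0.699, 0.715, 0.0, 0.0]
contact_force: [-2.2, 0.3, 0.3]
finger_gap: 49.9
time: 9.02
tool_pos: [565.5, -173.1, 1.5]
eef_rot: [-0.699, 0.715, 0.001, -0.001]
contact_force: [-8.1, 0.1, 3.9]
finger_gap: 50.2
time: 9.15
tool_pos: [565.7, -173.1, 1.5]
eef_rot: [-0.699, 0.715, 0.001, -0.001]
contact_force: [-10.2, -0.2, 6.2]
finger_gap: 50.0
```

```bash
python3 -m pendant '0 0 0 -0.02 0 0 50;0 0 0 -0.15 0 0 50;0 0 0 -0.15 0 0.02 50;0 0 0 0 0 0.3 50;0 0 0 0 0 0.2 50' && python3 -m pendant '0 0 0 -0.2 -0.1 0.2 50;0 0 0 0 0 0 50;0 0 0 0 0 0 50';  python3 m.py
```

```text
time: 9.78
tool_pos: [520.3, -173.5, 81.6]
eef_rot: [-0.699, 0.715, -0.001, 0.001]
contact_force: [0.8, -0.1, 0.2]
finger_gap: 49.9
time: 10.15
tool_pos: [490.1, -188.3, 109.6]
eef_rot: [-0.699, 0.715, -0.0, 0.0]
contact_force: [0.1, 0.1, 0.8]
finger_gap: 50.1
[ 489.94990694 -188.03749878  109.16522495] [1.07035706 0.09554889 0.7722894 ] 10.2
w 0.75 [436. -50.   5.]
w 0.71 [ 612.5 -175.7    5. ]
w rack 0.86 [148.  26.] [658.8 -69.3   5. ]
top 0.87 [50.2 51.5] [437.2 -48.4  10. ]
top 0.77 [44.3 48.8] [ 612.7 -169.7   10. ]
toppin 0.82 [436.6 -44.2   5. ]
toppin 0.63 [ 612.5 -169.5    5. ]
```

View pics/noww.png

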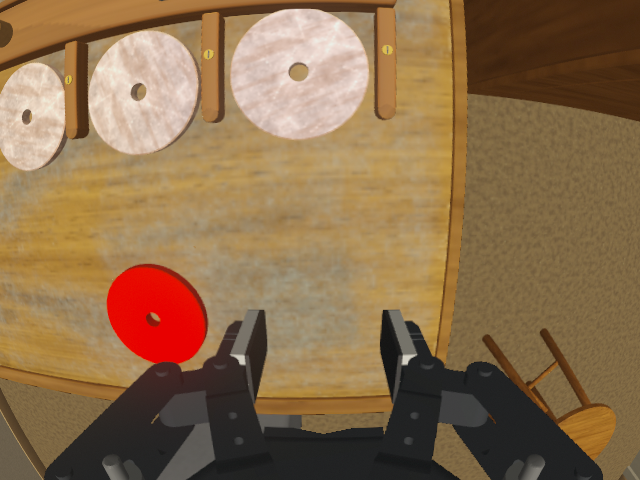

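The disc is in the right bay at pixel (299,72), touching the rail. The stored discs are undisturbed at (138,92) and (27,117), and the gripper is clear.

```bash
python3 -c "
from plant import bot
print(bot.hand_in())"
```

```text
the job is handed in; nothing more can be done
None
```

I slid the pale copper disc along the bench into the empty right bay and pushed it home. It never left the bench, and I handed the job in at about 10 s of robot time. I used two pushes with the fingertips: one diagonal to line it up with the bay, then one straight in.

**Home against the rail:** in the final push the wrist force rose from about 2 N to 10 N as the disc met the rail. The wrist camera puts its centre at (612.5, -175.7), against an expected home position of (611.8, -173.5).

**Bystanders:** the last wrist picture shows both stored discs still in their bays and the gripper clear. The red disc measured the same as at the start. I did not measure the cork and stick again, but nothing went near them.

**Disagreement:** the top camera put the disc's centre at y = -170, about 6 mm from the wrist camera. I put this down to the arm partly hiding the disc from above, and the wrist picture shows it clear of both dividers.

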